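# Seat the punches in the punch block

### The job

Three punches stand proud of the round punch block: with the fingertips press each one gently down until its head rests on the block, first the thickest, then the middle one, then the thinnest, each fully home before the next is pressed. Do not pull any punch up, leave the brass plug standing on the block and everything else on the mat where it is, and end clear of it all.

Things in the scene. Friction and masses are not known exactly. Their poses are not given: they have to be found in the camera images.
- thick_top (a point): Steel punch with a cylindrical head 32 mm in diameter and 16 mm tall, its axis vertical, on a thinner stem that slides up and down in the round punch block. This point is the centre of the flat top of the head.
- thick (a joint): Slide of the thick punch in the block, m, positive downwards. At the start 0 to 0.003: the underside of the head then stands 18 to 15 mm above the block's top face. 0.018 is fully home: the head rests on the block, a hard stop. It has a steady friction of about 4 N, stays where it is left and does not spring back; it can be pulled up (negative).
- middle_top (a point): Steel punch with a cylindrical head 22 mm in diameter and 16 mm tall, its axis vertical, on a thinner stem that slides up and down in the round punch block. This point is the centre of the flat top of the head.
- middle (a joint): Slide of the middle punch in the block, m, positive downwards. At the start 0 to 0.003: the underside of the head then stands 18 to 15 mm above the block's top face. 0.018 is fully home: the head rests on the block, a hard stop. It has a steady friction of about 4 N, stays where it is left and does not spring back; it can be pulled up (negative).
- thin_top (a point): Steel punch with a cylindrical head 13 mm in diameter and 16 mm tall, its axis vertical, on a thinner stem that slides up and down in the round punch block. This point is the centre of the flat top of the head.
- thin (a joint): Slide of the thin punch in the block, m, positive downwards. At the start 0 to 0.003: the underside of the head then stands 18 to 15 mm above the block's top face. 0.018 is fully home: the head rests on the block, a hard stop. It has a steady friction of about 4 N, stays where it is left and does not spring back; it can be pulled up (negative).
- drum: Round dark steel punch block, 170 mm in diameter and 50 mm tall, fixed on the black bench mat, which is 4 mm thick on the table; origin at the centre of its underside (so its top face is 50 mm above the origin). Six punches stand on a circle of 55 mm radius, every 60 degrees. Three stand proud, alternating with three that are already home and stay put (heads 17, 9 and 9 mm in diameter, 16 mm tall). Which proud punch stands in which place differs from start to start.
- plug: Loose brass plug, foot 22 mm in diameter, 26 mm tall, standing at or near the middle of the block's top; origin under its foot, z up. Leave alone.
- block: Loose square steel bench block, 100 x 100 x 20 mm, lying on the mat; origin at the centre of its underside. Leave alone.
- anvil: Loose small steel anvil, 50 x 34 mm foot, 46 mm tall, with a 40 mm horn towards its +x; origin at the centre of its underside. Leave alone.
- hammer: Loose hammer, 240 mm long, wooden handle, lying on the mat at the right of the block, head away from the robot; origin near the middle of its length. Leave alone.
- chaser: Loose dark steel chasing punch, about 112 mm long, 9 mm thick, lying on the mat on the near side of the block; origin near its middle. Leave alone.
- dapper: Loose steel doming punch, 22 mm in diameter, 71 mm tall, standing upright on the mat beyond the block; origin at its foot, z up. Leave alone.
- dish: Loose copper dish, 68 mm in diameter, 25 mm tall, on the mat beyond the block; origin at the centre of its underside. Leave alone.

How it is judged (in metres and radians):
On the way, in this order (a step that is already met when the one before it is completed fails the run):
1. the thick punch is pressed home (value of joint thick above 0.0165 m), for 0.1 s.
2. the middle punch is pressed home (value of joint middle above 0.0165 m), for 0.1 s.
3. the thin punch is pressed home (value of joint thin above 0.0165 m), for 0.1 s.
At the end, for the whole second after the job is handed in: All three punches are home, each head within 1.5 mm of the block's top face, and the brass plug still stands on the block within 15 mm of where it was (value of joint each of thick, middle, thin above 0.0165 m and angle between plug's own z axis and vertical below 0.2 rad and distance of plug from where it was at the start of the episode below 0.015 m); the robot touches nothing.
It fails at once if a punch is pressed (below 10 mm proud) before the thicker one ahead of it is home ((value of joint middle above 0.008 m and not (value of joint thick above 0.0165 m)) or (value of joint thin above 0.008 m and not (value of joint middle above 0.0165 m))).
It fails at once if a punch is pulled up 4 mm or more above its highest start (value of joint any of thick, middle, thin below -0.004 m).
It fails at once if a punch is pressed harder than 40 N (contact force between the fingers and thick above 40 N or contact force between the fingers and middle above 40 N or contact force between the fingers and thin above 40 N).
It fails at once if the brass plug or the doming punch is tipped over (angle between any of plug, dapper's own z axis and vertical above 0.5 rad).
It fails at once if a bystander is lifted, carried or pushed more than 15 mm (distance of any of plug, block, anvil, hammer, chaser, dapper, dish from where it was at the start of the episode above 0.015 m).
It also fails if it takes over 48 s, if anything falls off the work surface, if the arm or the gripper's body presses on something with over 40 N, if the wrist force passes 120 N, or if a joint passes its speed limit or range.

### The arm

A 6-joint arm with a two-finger parallel gripper is mounted at the origin on the work surface. World frame = base frame: x ahead of the robot, y to its left, z up, the work surface at z = 0. Lengths are in m, angles in degrees, forces in N, time in s.
With the tool pointing down it reaches from about 0.35 to 0.875 m from the base axis. Payload 4.2 kg.
Tool frame: the origin (TCP) lies on the centre line of the jaws, within the pads' length; the fingertips stand tip_reach ahead of it and the grasp point (between the pads) is the TCP (tip_reach is the distance from the TCP to the fingertips, in m); z points along the fingers, y is the line along which they close (so a half turn about z gives the same grasp; the last joint's range is limited). The gripper opens to 87 mm and grips with 3 to 60 N. Pads are 19 mm wide; open, the fingers measure 117 mm over their backs; the gripper's body (75 mm by 190 mm) begins 51 mm behind the grasp point.
Start: joints at [-48.438, 22.042, 0.453, 0, -68.411, -14.817], TCP at [0.281, -0.558, 0.242] pointing down, gripper open.
Joint ranges: [-179.83, 179.83], [-69.29, 118.12], [-61.27, 80.66], [-181.25, 117.63], [-171.15, -9.14], [-177.46, 177.46]. Speed limits (degrees/s): [159.86, 159.86, 180, 180, 180, 180].

### API

Orientations are given as a 3x3 rotation matrix whose columns are the frame's x, y, z axes.
In Python, from station import sense, capture, finish_job, tip_reach gives the robot as it stands.
- The arm moves only by the tool arm_command, never from a script. Its argument "deltas" is a list of rows, each a list of 7 numbers: the turn, a rotation vector about the tool's x, y, z in rad, then the shift along the tool's x, y, z in cm, then the closure, from -1 (fully open) to 1 (shut), so that 0 is half open. In form: [[rx, ry, rz, dx, dy, dz, hand], ...]. A call has 1 to 8 rows; each row is the pose to reach, as a shift and turn from the pose commanded when the call began, along the tool's axes at that moment; what a row does not reach only later rows make up. A row lasts 1/12 s, in which the tool goes at most 41.7 mm and 7.16 degrees, less where a joint would pass 70% of its speed; a pose out of reach is approached as far as the arm can. A call with a gripper value outside its range is refused whole. The fingers move at their own pace and stop on an object; the grip force is fixed at half the most. Time passes only in rows, so rows that repeat a pose let the fingers close. It gives the time, the measured TCP pose, the force, the opening and the grip force at its end, in the units of the state.
- sense(): the state, without advancing time (a new reading comes with each control period).
- capture(name): name is "scene" or "top"; returns a dict with "pixels" (400x640x3 uint8, blue, green, red), "fovy" (degrees; the focal length in pixels is half the picture's height over the tangent of half this angle, whatever the lens; pixels are square), "cx", "cy" (the principal point, pixels), "rvec" (rotation vector, rad) and "tvec" (3), from world to camera coordinates, as OpenCV has them. Camera axes: x right, y down, z forward; pixel columns grow to the right and rows downward; lengths in m; the calibration is good to about 2 mm. A picture is of the moment at which its call begins. There is no depth.
- finish_job(): hands the job in; it is judged then, once.
The state is a dict: "time_s": time; "joints": joint angles; "joint_velocities": joint speeds; "effort": joint torques, N m; "tcp_pos": TCP position; "ee_rot": TCP orientation; "wrist_force": force on the tool from outside, world axes, zero at the start; "moment": the same for the moment, N m; "gripper_width": opening from 0.0 (shut) to 1.0 (fully open); "gripper_force": force on a finger pad.
Only numpy, scipy, OpenCV 4.12 (cv2) and the standard library are available. Lean on these libraries where they do the work, as an engineer would, in place of code of your own. Each camera call takes 0.05 s, during which the arm holds its last target. There are 200 camera calls.

## Working session

There is one attempt and no reset: what is moved stays moved. The work goes in short steps, Python scripts to look and compute and a tool call to move; the robot and the scene stay as the last step left them, time stands still between calls to the robot, and variables do not carry over. Pictures are saved under pics/ and viewed, at most 10 in all, crops included, and the job is handed in when it is done.

Besides the shell and the picture viewer there is one more tool, called as name([rows], argument=value, ...), one row to a line, values as JSON. arm_command: Moves the arm, as the interface text tells. Its arguments: {"type":"object","properties":{"deltas":{"type":"array"}},"required":["deltas"]}

```bash
mkdir -p pics; cat > h.py <<'E'
import numpy as np,cv2
from station import sense,capture,finish_job,tip_reach
def K(c):
    f=200/np.tan(np.radians(c["fovy"])/2); return np.array([[f,0,c["cx"]],[0,f,c["cy"]],[0,0,1.]])
def px(c,P): return cv2.projectPoints(np.float64(P).reshape(-1,1,3),np.float64(c["rvec"]),np.float64(c["tvec"]),K(c),None)[0][:,0]
def at(c,u,v,z):
    R=cv2.Rodrigues(np.float64(c["rvec"]))[0];o=-R.T@np.float64(c["tvec"]).ravel()
    d=R.T@np.linalg.inv(K(c))@[u,v,1];return o+d*(z-o[2])/d[2]
E
python3 - <<'E'
from h import *
s=sense();print(s,tip_reach)
for n in("scene","top"):
    c=capture(n);np.savez(f"pics/{n}0.npz",**c);cv2.imwrite(f"pics/{n}0.png",c["pixels"]);print({k:v for k,v in c.items() if k!="pixels"})
E
```

```text
{'time_s': 0.0, 'joints': array([-4.84372325e+01,  2.20915807e+01,  3.82665563e-01, -2.78817508e-02,
       -6.84137509e+01, -1.48175809e+01]), 'joint_velocities': array([-0.00119896, -0.04239688, -0.05476951, -0.01136335,  0.05230544,
       -0.02345452]), 'effort': array([ 3.17930226e-04, -3.90665460e+01,  1.87401795e+01,  4.21976388e+00,
        1.10035259e-02, -1.99265887e-04]), 'tcp_pos': array([ 0.28104368, -0.55763138,  0.24047353]), 'ee_rot': array([[-8.93097465e-01, -4.49861920e-01, -1.08177486e-03],
       [-4.49863207e-01,  8.93095447e-01,  1.90207711e-03],
       [ 1.10456142e-04,  2.18539096e-03, -9.99997606e-01]]), 'wrist_force': array([-0.85987322,  0.61176484, -0.28139604]), 'moment': array([ 0.00737036,  0.04413492, -0.02499705]), 'gripper_force': 0.0, 'gripper_width': 1.0012883134844797} 0.019
{'fovy': 49.319271530352665, 'cx': 317.0752834397789, 'cy': 201.48140201363893, 'rvec': array([ 1.59053616,  2.09471833, -0.7246273 ]), 'tvec': array([ 0.11723323, -0.37383695,  1.25035041])}
{'fovy': 55.86194823110162, 'cx': 318.35629886550896, 'cy': 204.99699420396115, 'rvec': array([ 2.12055361, -2.09762125,  0.18958132]), 'tvec': array([0.04209457, 0.58555808, 0.73863932])}
```

View pics/top0.png

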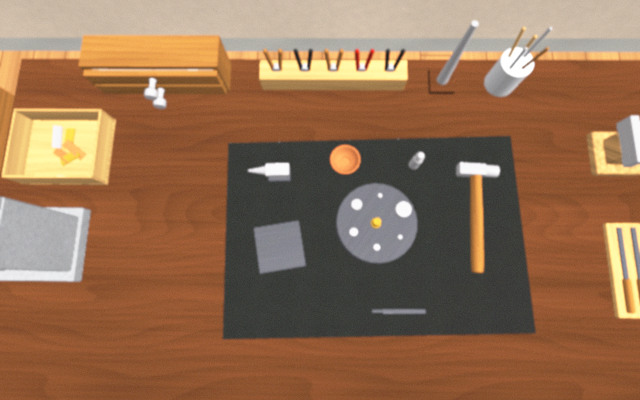

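View pics/scene0.png

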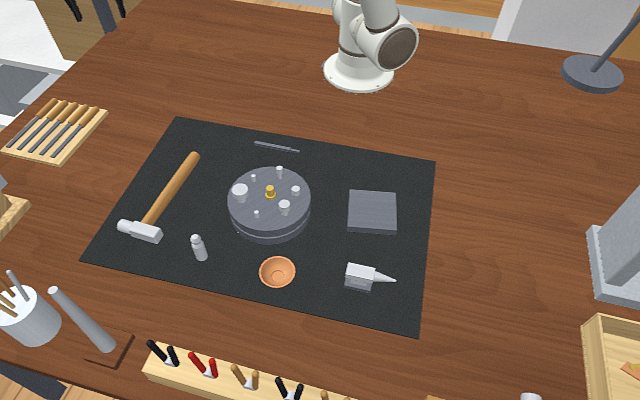

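The top picture shows the block centred near (377,223). There is a thick head at (404,209), with other heads at (357,204), (354,232), (377,247), (400,237) and (380,196). The plug is at (377,223). Next I'll fit a model and view enlarged crops.

```bash
cat > crop.py <<'E'
from h import *
import sys
def fit():
    c=np.load("pics/top0.npz"); 
    g=c["pixels"].astype(int)
    m=((g.min(2)>150)&(g.max(2)-g.min(2)<40)).astype(np.uint8)
    n,l,st,ce=cv2.connectedComponentsWithStats(m)
    return c,[(ce[i],st[i,4]) for i in range(1,n) if np.hypot(*(ce[i]-[377,223]))<42]
if __name__=="__main__":
    c,b=fit()
    for ce,a in b: print(ce.round(1),a,at(c,*ce,0.086).round(4),at(c,*ce,0.07).round(4))
    s=np.load("pics/scene0.npz")
    A=cv2.resize(c["pixels"][175:270,325:430],None,fx=4,fy=4,interpolation=3)
    B=cv2.resize(s["pixels"][155:250,220:320],None,fx=3.8,fy=4,interpolation=3)
    cv2.imwrite("pics/crop.png",np.hstack([A,B])[:600,:800])
E
python3 crop.py
```

```text
[379.6 194.9] 36 [ 0.6018 -0.077   0.086 ] [ 0.6055 -0.0794  0.07  ]
[356.3 203.9] 132 [ 0.5826 -0.0294  0.086 ] [ 0.5859 -0.0307  0.07  ]
[403.3 208.7] 247 [ 0.5734 -0.1244  0.086 ] [ 0.5765 -0.1277  0.07  ]
[353.4 231.5] 86 [ 0.5259 -0.0231  0.086 ] [ 0.528  -0.0243  0.07  ]
[399.8 236.5] 36 [ 0.5169 -0.1157  0.086 ] [ 0.5187 -0.1188  0.07  ]
[376.3 246.8] 63 [ 0.4958 -0.0684  0.086 ] [ 0.4972 -0.0705  0.07  ]
```

View pics/crop.png

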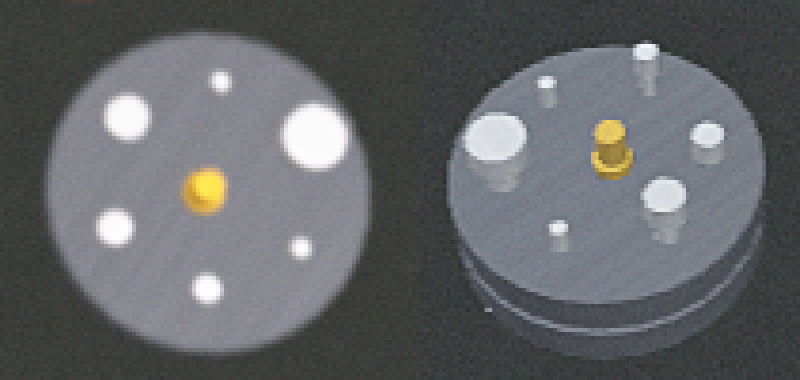

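The enlarged crops confirm which punches stand proud: thick at (404,209), middle at (357,204) and thin at (377,247) in the top view. The other three are home. All three proud ones fit the 55 mm circle within about 0.2 mm. I'll shut the fingers and cross over at height.

arm_command([
  [0, 0, 0, -1.5, 0.8, 0, 1],
  [0, 0, 0, -4.5, 2.5, 0, 1],
  [0, 0, 0, -8, 4.5, 0, 1],
  [0, 0, 0, -11.5, 6.4, 0, 1],
  [0, 0, 0, -15, 8.4, 0, 1],
  [0, 0, 0, -18.5, 10.4, 0, 1],
  [0, 0, 0, -22, 12.3, 0, 1],
  [0, 0, 0, -25.5, 14.3, 0, 1],
])

```text
time_s: 0.77
tcp_pos: [0.4452, -0.3138, 0.2413]
ee_rot: [[-0.893, -0.45, -0.0], [-0.45, 0.893, 0.0], [0.0, 0.0, -1.0]]
wrist_force: [0.4, -0.3, -0.1]
gripper_width: 0.481
gripper_force: 0.0
```

arm_command([
  [0, 0, 0, -3.5, 2, 0, 1],
  [0, 0, 0, -7, 3.9, 0, 1],
  [0, 0, 0, -10.5, 5.9, 0, 1],
  [0, 0, 0, -14, 7.8, 0, 1],
  [0, 0, 0, -17, 9.5, 0, 1],
  [0, 0, 0, -19, 10.7, 0, 1],
  [0, 0, 0, -20, 11.2, 0, 1],
  [0, 0, 0, -20.1, 11.3, 0, 1],
])

```text
time_s: 1.43
tcp_pos: [0.5741, -0.1226, 0.2408]
ee_rot: [[-0.892, -0.452, -0.001], [-0.452, 0.892, 0.0], [0.001, 0.0, -1.0]]
wrist_force: [-0.2, 0.3, 0.3]
gripper_width: 0.006
gripper_force: 0.0
```

```bash
cat > go.py <<'E'
from h import *
import sys
T={'thick':(.5734,-.1244),'middle':(.5826,-.0294),'thin':(.4958,-.0684)}
s=sense();R=s["ee_rot"];t=np.array([*T[sys.argv[1]],float(sys.argv[2])+tip_reach])
print(s["time_s"],s["tcp_pos"],"tip z",s["tcp_pos"][2]-tip_reach,"F",s["wrist_force"].round(2),"w",s["gripper_width"],"zaxis",R[:,2].round(4))
print("delta cm",(R.T@(t-s["tcp_pos"])*100).round(2))
E
python3 go.py thick 0.1
```

```text
1.4333 [ 0.57414981 -0.12260434  0.2407819 ] tip z 0.22178190402304027 F [-0.16  0.26  0.31] w 0.005675877004075339 zaxis [-1.e-03  1.e-04 -1.e+00]
delta cm [ 0.14 -0.13 12.18]
```

arm_command([
  [0, 0, 0, 0.1, -0.1, 1.5, 1],
  [0, 0, 0, 0.1, -0.1, 4, 1],
  [0, 0, 0, 0.1, -0.1, 6.5, 1],
  [0, 0, 0, 0.1, -0.1, 9, 1],
  [0, 0, 0, 0.1, -0.1, 11, 1],
  [0, 0, 0, 0.1, -0.1, 12, 1],
  [0, 0, 0, 0.1, -0.1, 12.2, 1],
  [0, 0, 0, 0.1, -0.1, 12.2, 1],
])

```text
time_s: 2.1
tcp_pos: [0.5725, -0.1265, 0.1195]
ee_rot: [[-0.893, -0.449, -0.001], [-0.449, 0.893, -0.0], [0.001, 0.0, -1.0]]
wrist_force: [-0.5, 0.0, 0.3]
gripper_width: 0.004
gripper_force: 0.0
```

```bash
python3 go.py thick 0.07; python3 - <<'E'
from h import *
o=[]
for n,(u,v) in (("top",(377,223)),("scene",(268,200))):
    c=capture(n);o.append(cv2.resize(c["pixels"][v-75:v+75,u-50:u+50],None,fx=4,fy=4,interpolation=3))
cv2.imwrite("pics/c1.png",np.hstack(o))
E
```

```text
2.1 [ 0.57253393 -0.12647519  0.11949627] tip z 0.10049626554030476 F [-0.51  0.02  0.29] w 0.004406465576797019 zaxis [-8.e-04 -4.e-04 -1.e+00]
delta cm [-0.17  0.15  3.05]
```

View pics/c1.png

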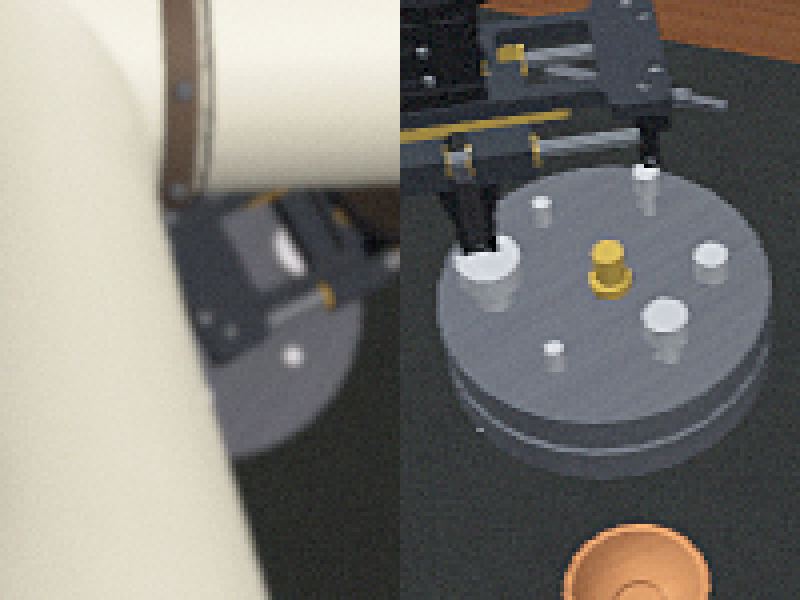

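```bash
python3 - <<'E'
from h import *
s=sense();R=s["ee_rot"];p=s["tcp_pos"];c=capture("scene")
u0,v0=218,125
for d in (-.0585,-.0435,0,.0435,.0585,.09):
  for z in (.019,-.051): print(d,z,((px(c,p+R@[0,d,z])[0]-[u0,v0])*4).round())
cv2.imwrite("pics/c2.png",cv2.resize(c["pixels"][60:210,170:370],None,fx=4,fy=4,interpolation=3))
E
```

```text
-0.0585 0.019 [-47. 253.]
-0.0585 -0.051 [-75. 152.]
-0.0435 0.019 [-15. 249.]
-0.0435 -0.051 [-42. 147.]
0 0.019 [ 76. 236.]
0 -0.051 [ 56. 134.]
0.0435 0.019 [166. 224.]
0.0435 -0.051 [152. 122.]
0.0585 0.019 [196. 219.]
0.0585 -0.051 [185. 117.]
0.09 0.019 [260. 210.]
0.09 -0.051 [253. 108.]
```

View pics/c2.png

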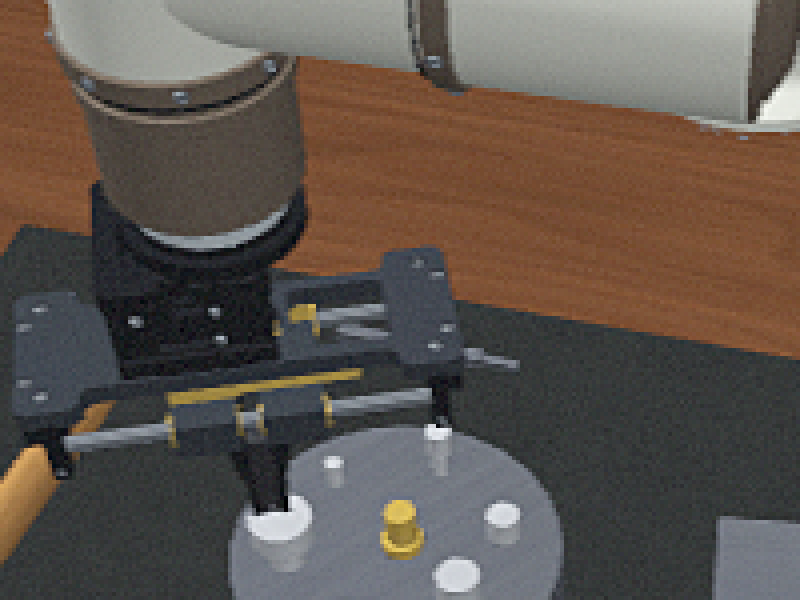

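The picture shows the shut fingers over the thick head at (280,515). The outer brackets hang well above the other punches. I'll descend gently.

arm_command([
  [0, 0, 0, -0.1, 0.1, 0.3, 1],
  [0, 0, 0, -0.1, 0.1, 0.7, 1],
  [0, 0, 0, -0.1, 0.1, 1.0, 1],
  [0, 0, 0, -0.1, 0.1, 1.2, 1],
  [0, 0, 0, -0.1, 0.1, 1.35, 1],
  [0, 0, 0, -0.1, 0.1, 1.5, 1],
  [0, 0, 0, -0.1, 0.1, 1.65, 1],
  [0, 0, 0, -0.1, 0.1, 1.8, 1],
])

```text
time_s: 2.92
tcp_pos: [0.5731, -0.1242, 0.1017]
ee_rot: [[-0.893, -0.45, -0.0], [-0.45, 0.893, 0.0], [0.0, 0.0, -1.0]]
wrist_force: [-2.0, 0.9, 3.5]
gripper_width: 0.009
gripper_force: 1.8
```

```bash
python3 go.py thick 0.07
```

```text
2.9167 [ 0.57311424 -0.12419445  0.10174747] tip z 0.08274746680682342 F [-2.04  0.86  3.5 ] w 0.009123109261739787 zaxis [-3.e-04  1.e-04 -1.e+00]
delta cm [-0.02 -0.03  1.27]
```

arm_command([
  [0, 0, 0, 0, 0, 0.15, 1],
  [0, 0, 0, 0, 0, 0.3, 1],
  [0, 0, 0, 0, 0, 0.45, 1],
  [0, 0, 0, 0, 0, 0.6, 1],
  [0, 0, 0, 0, 0, 0.75, 1],
  [0, 0, 0, 0, 0, 0.9, 1],
  [0, 0, 0, 0, 0, 1.0, 1],
  [0, 0, 0, 0, 0, 1.1, 1],
])

```text
time_s: 3.58
tcp_pos: [0.5733, -0.1243, 0.0904]
ee_rot: [[-0.893, -0.45, -0.0], [-0.45, 0.893, -0.0], [0.0, 0.0, -1.0]]
wrist_force: [-2.8, 1.0, 3.5]
gripper_width: 0.003
gripper_force: 1.7
```

```bash
python3 go.py thick 0.07
```

```text
3.5833 [ 0.57326525 -0.12429623  0.09039334] tip z 0.07139333843752092 F [-2.8   1.01  3.46] w 0.003173360394340297 zaxis [-1.e-04 -0.e+00 -1.e+00]
delta cm [-0.01 -0.02  0.14]
```

arm_command([
  [0, 0, 0, 0, 0, 0.05, 1],
  [0, 0, 0, 0, 0, 0.1, 1],
  [0, 0, 0, 0, 0, 0.12, 1],
  [0, 0, 0, 0, 0, 0.14, 1],
  [0, 0, 0, 0, 0, 0.14, 1],
  [0, 0, 0, 0, 0, 0.14, 1],
])

```text
time_s: 4.08
tcp_pos: [0.5733, -0.1243, 0.0895]
ee_rot: [[-0.893, -0.45, 0.0], [-0.45, 0.893, -0.0], [-0.0, -0.0, -1.0]]
wrist_force: [-2.8, 0.8, 4.9]
gripper_width: 0.006
gripper_force: 2.5
```

```bash
python3 go.py thick 0.07
```

```text
4.0833 [ 0.57328183 -0.12427253  0.08947619] tip z 0.07047618716252305 F [-2.82  0.82  4.93] w 0.005788213779308439 zaxis [ 1.e-04 -1.e-04 -1.e+00]
delta cm [-0.   -0.02  0.05]
```

arm_command([
  [0, 0, 0, 0, 0, 0.03, 1],
  [0, 0, 0, 0, 0, 0.05, 1],
  [0, 0, 0, 0, 0, 0.05, 1],
  [0, 0, 0, 0, 0, 0.05, 1],
])

```text
time_s: 4.42
tcp_pos: [0.5732, -0.1243, 0.0894]
ee_rot: [[-0.893, -0.45, 0.0], [-0.45, 0.893, -0.0], [-0.0, -0.0, -1.0]]
wrist_force: [-4.3, 2.2, 7.3]
gripper_width: 0.011
gripper_force: 3.7
```

```bash
python3 go.py thick 0.07
```

```text
4.4167 [ 0.57324655 -0.12430474  0.08941375] tip z 0.07041375235469485 F [-4.27  2.16  7.35] w 0.010630467342329102 zaxis [ 1.e-04 -2.e-04 -1.e+00]
delta cm [-0.01 -0.02  0.04]
```

The thick punch is on its hard stop: the force rises with almost no travel. Next I'll lift and cross to the middle one.

arm_command([
  [0, 0, 0, 0, 0, -0.3, 1],
  [0, 0, 0, 0, 0, -1.2, 1],
  [0, 0, 0, 0, 0, -2.5, 1],
  [0, 0, 0, 0, 0, -3.4, 1],
  [0, 0, 0, -1, 1.6, -3.5, 1],
  [0, 0, 0, -2.5, 4, -3.5, 1],
  [0, 0, 0, -4, 6.4, -3.5, 1],
  [0, 0, 0, -5.1, 8, -3.5, 1],
])

```text
time_s: 5.08
tcp_pos: [0.5835, -0.0282, 0.1244]
ee_rot: [[-0.893, -0.45, 0.002], [-0.45, 0.893, 0.0], [-0.002, -0.0, -1.0]]
wrist_force: [0.5, -1.7, -0.5]
gripper_width: 0.009
gripper_force: 0.0
```

arm_command([
  [0, 0, 0, 0, 0, 0.2, 1],
  [0, 0, 0, 0, 0, 0.6, 1],
  [0, 0, 0, 0, 0, 0.8, 1],
])

```text
time_s: 5.33
tcp_pos: [0.5826, -0.0302, 0.1152]
ee_rot: [[-0.893, -0.45, -0.0], [-0.45, 0.893, 0.0], [0.0, 0.0, -1.0]]
wrist_force: [-0.0, -0.1, -0.3]
gripper_width: 0.008
gripper_force: 0.0
```

```bash
python3 go.py middle 0.07
```

```text
5.3333 [ 0.58260534 -0.03020281  0.11522369] tip z 0.09622368670236177 F [-0.02 -0.11 -0.32] w 0.008485043886068041 zaxis [-4.e-04  0.e+00 -1.e+00]
delta cm [-0.04  0.07  2.62]
```

Positioned over the middle punch. Descending.

arm_command([
  [0, 0, 0, 0, 0.1, 0.3, 1],
  [0, 0, 0, 0, 0.1, 0.6, 1],
  [0, 0, 0, 0, 0.1, 0.8, 1],
  [0, 0, 0, 0, 0.1, 0.95, 1],
  [0, 0, 0, 0, 0.1, 1.1, 1],
  [0, 0, 0, 0, 0.1, 1.25, 1],
  [0, 0, 0, 0, 0.1, 1.4, 1],
  [0, 0, 0, 0, 0.1, 1.5, 1],
])

```text
time_s: 6.0
tcp_pos: [0.5823, -0.0294, 0.101]
ee_rot: [[-0.893, -0.45, -0.0], [-0.45, 0.893, -0.001], [0.0, -0.001, -1.0]]
wrist_force: [-1.4, -1.1, 3.9]
gripper_width: 0.001
gripper_force: 1.7
```

arm_command([
  [0, 0, 0, 0, 0, 0.15, 1],
  [0, 0, 0, 0, 0, 0.3, 1],
  [0, 0, 0, 0, 0, 0.45, 1],
  [0, 0, 0, 0, 0, 0.6, 1],
  [0, 0, 0, 0, 0, 0.75, 1],
  [0, 0, 0, 0, 0, 0.85, 1],
  [0, 0, 0, 0, 0, 0.95, 1],
  [0, 0, 0, 0, 0, 1.0, 1],
])

```text
time_s: 6.67
tcp_pos: [0.5825, -0.029, 0.0906]
ee_rot: [[-0.893, -0.45, 0.0], [-0.45, 0.893, -0.0], [-0.0, -0.0, -1.0]]
wrist_force: [0.0, -2.4, 3.5]
gripper_width: 0.0
gripper_force: 1.7
```

```bash
python3 go.py middle 0.07
```

```text
6.6667 [ 0.5825381  -0.02902639  0.09055929] tip z 0.07155928902820764 F [ 0.01 -2.37  3.55] w 0.00024070821502739003 zaxis [ 3.e-04 -1.e-04 -1.e+00]
delta cm [ 0.01 -0.04  0.16]
```

arm_command([
  [0, 0, 0, 0, 0, 0.05, 1],
  [0, 0, 0, 0, 0, 0.1, 1],
  [0, 0, 0, 0, 0, 0.14, 1],
  [0, 0, 0, 0, 0, 0.17, 1],
  [0, 0, 0, 0, 0, 0.2, 1],
  [0, 0, 0, 0, 0, 0.2, 1],
  [0, 0, 0, 0, 0, 0.2, 1],
])

```text
time_s: 7.25
tcp_pos: [0.5826, -0.0289, 0.0894]
ee_rot: [[-0.893, -0.45, 0.001], [-0.45, 0.893, -0.0], [-0.001, -0.0, -1.0]]
wrist_force: [-2.0, -1.6, 6.9]
gripper_width: 0.004
gripper_force: 3.5
```

```bash
python3 go.py middle 0.07
```

```text
7.25 [ 0.58256148 -0.02893908  0.08944432] tip z 0.07044431890420345 F [-1.96 -1.65  6.9 ] w 0.0042683089665446015 zaxis [ 6.e-04 -1.e-04 -1.e+00]
delta cm [ 0.02 -0.04  0.04]
```

The middle punch has stopped at the same height with the force up, so it is home. On to the thin one.

arm_command([
  [0, 0, 0, 0, 0, -0.3, 1],
  [0, 0, 0, 0, 0, -1.2, 1],
  [0, 0, 0, 0, 0, -2.5, 1],
  [0, 0, 0, 0, 0, -3.4, 1],
  [0, 0, 0, 2, 0.1, -3.5, 1],
  [0, 0, 0, 5, 0.2, -3.5, 1],
  [0, 0, 0, 8, 0.3, -3.5, 1],
  [0, 0, 0, 9.5, 0.3, -3.5, 1],
])

```text
time_s: 7.92
tcp_pos: [0.4929, -0.0696, 0.1236]
ee_rot: [[-0.894, -0.449, -0.002], [-0.449, 0.894, 0.001], [0.002, 0.002, -1.0]]
wrist_force: [0.3, 0.3, -0.6]
gripper_width: 0.005
gripper_force: 0.0
```

arm_command([
  [0, 0, 0, 0, 0, 0.2, 1],
  [0, 0, 0, 0, 0, 0.6, 1],
  [0, 0, 0, 0, 0, 0.8, 1],
  [0, 0, 0, 0, 0, 0.8, 1],
])

```text
time_s: 8.25
tcp_pos: [0.497, -0.0686, 0.1151]
ee_rot: [[-0.893, -0.45, -0.0], [-0.45, 0.893, 0.0], [0.0, 0.0, -1.0]]
wrist_force: [1.1, 0.1, 0.1]
gripper_width: 0.005
gripper_force: 0.0
```

```bash
python3 go.py thin 0.07;python3 - <<'E'
from h import *
c=capture("scene");cv2.imwrite("pics/c3.png",cv2.resize(c["pixels"][100:250,170:370],None,fx=4,fy=4,interpolation=3))
E
```

```text
8.25 [ 0.49697237 -0.06861659  0.11512269] tip z 0.09612269316889666 F [1.1  0.11 0.13] w 0.00461593873996195 zaxis [-3.e-04  1.e-04 -1.e+00]
delta cm [0.09 0.07 2.61]
```

View pics/c3.png

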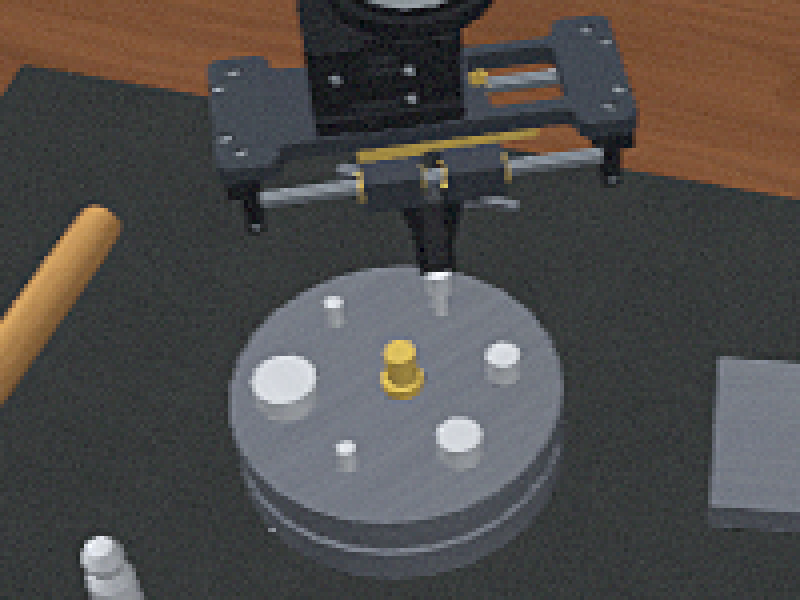

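The picture shows the thick head at (284,380) and the middle head at (459,437) down on the block. The plug still stands at (401,370), and the fingers are above the thin head at (439,278).

arm_command([
  [0, 0, 0, 0.1, 0.1, 0.3, 1],
  [0, 0, 0, 0.1, 0.1, 0.6, 1],
  [0, 0, 0, 0.1, 0.1, 0.8, 1],
  [0, 0, 0, 0.1, 0.1, 0.95, 1],
  [0, 0, 0, 0.1, 0.1, 1.1, 1],
  [0, 0, 0, 0.1, 0.1, 1.25, 1],
  [0, 0, 0, 0.1, 0.1, 1.4, 1],
  [0, 0, 0, 0.1, 0.1, 1.5, 1],
])

```text
time_s: 8.97
tcp_pos: [0.4949, -0.0686, 0.1008]
ee_rot: [[-0.893, -0.45, 0.0], [-0.45, 0.893, 0.0], [-0.0, -0.0, -1.0]]
wrist_force: [-1.3, -0.1, 3.1]
gripper_width: 0.004
gripper_force: 1.7
```

arm_command([
  [0, 0, 0, 0, 0, 0.15, 1],
  [0, 0, 0, 0, 0, 0.3, 1],
  [0, 0, 0, 0, 0, 0.45, 1],
  [0, 0, 0, 0, 0, 0.6, 1],
  [0, 0, 0, 0, 0, 0.75, 1],
  [0, 0, 0, 0, 0, 0.85, 1],
  [0, 0, 0, 0, 0, 0.95, 1],
  [0, 0, 0, 0, 0, 1.0, 1],
])

```text
time_s: 9.63
tcp_pos: [0.4949, -0.0686, 0.0905]
ee_rot: [[-0.893, -0.45, -0.0], [-0.45, 0.893, -0.0], [0.0, 0.0, -1.0]]
wrist_force: [-1.6, 1.0, 2.9]
gripper_width: 0.004
gripper_force: 1.7
```

```bash
python3 go.py thin 0.07
```

```text
9.6333 [ 0.49485784 -0.06861663  0.09048361] tip z 0.07148361198341378 F [-1.65  0.96  2.86] w 0.004429462599752604 zaxis [-1.e-04 -0.e+00 -1.e+00]
delta cm [-0.09 -0.02  0.15]
```

arm_command([
  [0, 0, 0, 0, 0, 0.05, 1],
  [0, 0, 0, 0, 0, 0.1, 1],
  [0, 0, 0, 0, 0, 0.14, 1],
  [0, 0, 0, 0, 0, 0.17, 1],
  [0, 0, 0, 0, 0, 0.2, 1],
  [0, 0, 0, 0, 0, 0.2, 1],
  [0, 0, 0, 0, 0, 0.2, 1],
])

```text
time_s: 10.22
tcp_pos: [0.4949, -0.0686, 0.0893]
ee_rot: [[-0.893, -0.45, 0.0], [-0.45, 0.893, -0.0], [-0.0, -0.0, -1.0]]
wrist_force: [-3.1, 1.5, 8.9]
gripper_width: 0.005
gripper_force: 4.0
```

```bash
python3 go.py thin 0.07
```

```text
10.2167 [ 0.4949085  -0.06861742  0.08934047] tip z 0.07034047347689185 F [-3.07  1.48  8.91] w 0.0045275282144927945 zaxis [ 2.e-04 -2.e-04 -1.e+00]
delta cm [-0.09 -0.02  0.03]
```

The thin punch is on its stop too. I'll rise clear and settle.

arm_command([
  [0, 0, 0, 0, 0, -0.3, 1],
  [0, 0, 0, 0, 0, -1.5, 1],
  [0, 0, 0, 0, 0, -3.5, 1],
  [0, 0, 0, 0, 0, -6, 1],
  [0, 0, 0, 0, 0, -8.5, 1],
  [0, 0, 0, 0, 0, -10.5, 1],
  [0, 0, 0, 0, 0, -11.5, 1],
  [0, 0, 0, 0, 0, -12, 1],
])

```text
time_s: 10.88
tcp_pos: [0.4955, -0.0686, 0.2099]
ee_rot: [[-0.893, -0.45, 0.003], [-0.45, 0.893, 0.001], [-0.003, -0.001, -1.0]]
wrist_force: [0.6, -0.2, -1.2]
gripper_width: 0.002
gripper_force: 0.0
```

arm_command([
  [0, 0, 0, 0, 0, 0, 1],
  [0, 0, 0, 0, 0, 0, 1],
  [0, 0, 0, 0, 0, 0, 1],
  [0, 0, 0, 0, 0, 0, 1],
])

```text
time_s: 11.22
tcp_pos: [0.4942, -0.0687, 0.2072]
ee_rot: [[-0.893, -0.45, -0.003], [-0.45, 0.893, -0.0], [0.003, 0.001, -1.0]]
wrist_force: [0.1, -0.1, -0.1]
gripper_width: 0.003
gripper_force: 0.0
```

```bash
python3 go.py thin 0.07;python3 - <<'E'
from h import *
c=capture("scene");cv2.imwrite("pics/c4.png",cv2.resize(c["pixels"][100:250,170:370],None,fx=4,fy=4,interpolation=3))
E
```

```text
11.2167 [ 0.49419651 -0.06867657  0.20724732] tip z 0.18824732222055943 F [ 0.08 -0.11 -0.07] w 0.0029894145549995365 zaxis [-2.8e-03 -3.0e-04 -1.0e+00]
delta cm [-0.19 -0.06 11.82]
```

View pics/c4.png

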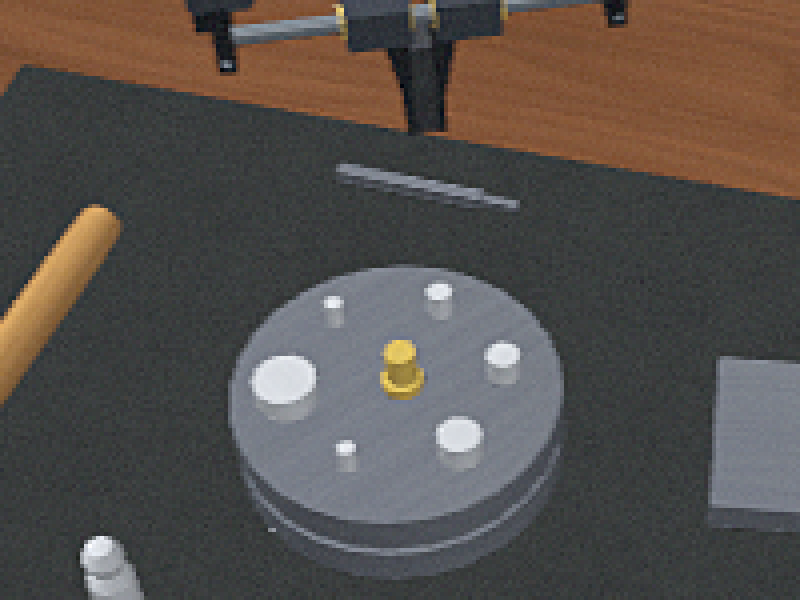

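The picture shows all six heads down on the block, with the thin one at (439,295). The plug stands at (401,370) and the fingers are clear.

```bash
python3 -c "
from station import finish_job;print(finish_job())"
```

```text
the job is handed in; nothing more can be done
None
```

I pressed the thick, middle and thin punches home in that order, left the brass plug standing with the arm clear of everything, and handed the job in at about 11 s; no verdict was returned.

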